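Switch off the full charger's outlet on the bench power bar

TASK

The batteries in the yellow plug-in charger are full, so switch off the outlet it sits in: with the fingertips, gently press down the raised outer half of the red rocker switch straight across from it until it snaps over, then withdraw. Touch none of the other three switches, which stay on, nor anything that is plugged in; leave the tape roll and the screwdriver where they lie.

Things in the scene. Friction and masses are not known exactly. Their poses are not given: they have to be found in the camera images.
- power_bar: aluminium power bar with black end caps, fixed to the bench: 322 mm long (y; 368 with its 3 mm thick ears), 104 wide (x), top panel 45 mm above the bench. Origin: middle of its underside. x points from the row of four outlets (x = -25 mm) to the row of four red rocker switches (x = +28 mm). Four modules 72 mm apart along y, parted by dark lines: each outlet has its switch straight across in +x
- outlet0 (a point): middle of the face of outlet 0 (bar y = -108 mm), on the top panel, under whatever is plugged in there; switch 0 belongs to it
- outlet1 (a point): middle of the face of outlet 1 (bar y = -36 mm), on the top panel, under whatever is plugged in there; switch 1 belongs to it
- outlet2 (a point): middle of the face of outlet 2 (bar y = 36 mm), on the top panel, under whatever is plugged in there; switch 2 belongs to it
- outlet3 (a point): middle of the face of outlet 3 (bar y = 108 mm), on the top panel, under whatever is plugged in there; switch 3 belongs to it
- rocker0 (a joint): red rocker switch of outlet 0, 30 mm (bar x) by 22 mm, V-shaped top. 0 = on: inner half (to the outlet) level, 48 mm above the bench, outer half sloping up to 54 mm at its end. 0.4 rad = off: outer half level at about 48 mm. About 4 N on the outer end tips it; past 0.2 rad it snaps over by itself and stays; its seat then gives 1 mm per 10 N; ramming it breaks it. All four start on.
- rocker1 (a joint): red rocker switch of outlet 1, 30 mm (bar x) by 22 mm, V-shaped top. 0 = on: inner half (to the outlet) level, 48 mm above the bench, outer half sloping up to 54 mm at its end. 0.4 rad = off: outer half level at about 48 mm. About 4 N on the outer end tips it; past 0.2 rad it snaps over by itself and stays; its seat then gives 1 mm per 10 N; ramming it breaks it. All four start on.
- rocker2 (a joint): red rocker switch of outlet 2, 30 mm (bar x) by 22 mm, V-shaped top. 0 = on: inner half (to the outlet) level, 48 mm above the bench, outer half sloping up to 54 mm at its end. 0.4 rad = off: outer half level at about 48 mm. About 4 N on the outer end tips it; past 0.2 rad it snaps over by itself and stays; its seat then gives 1 mm per 10 N; ramming it breaks it. All four start on.
- rocker3 (a joint): red rocker switch of outlet 3, 30 mm (bar x) by 22 mm, V-shaped top. 0 = on: inner half (to the outlet) level, 48 mm above the bench, outer half sloping up to 54 mm at its end. 0.4 rad = off: outer half level at about 48 mm. About 4 N on the outer end tips it; past 0.2 rad it snaps over by itself and stays; its seat then gives 1 mm per 10 N; ramming it breaks it. All four start on.
- press0 (a point): spot to press on switch 0: on the top of its outer half, 12 mm out from the switch's middle line and 3 mm from the outer end; about 52.5 mm above the bench while on, about 48 mm when off (moves with the rocker)
- press1 (a point): spot to press on switch 1: on the top of its outer half, 12 mm out from the switch's middle line and 3 mm from the outer end; about 52.5 mm above the bench while on, about 48 mm when off (moves with the rocker)
- press2 (a point): spot to press on switch 2: on the top of its outer half, 12 mm out from the switch's middle line and 3 mm from the outer end; about 52.5 mm above the bench while on, about 48 mm when off (moves with the rocker)
- press3 (a point): spot to press on switch 3: on the top of its outer half, 12 mm out from the switch's middle line and 3 mm from the outer end; about 52.5 mm above the bench while on, about 48 mm when off (moves with the rocker)
- yellow_charger: yellow plug-in charger with two black and copper battery cells lying in its top, 48 (bar x) x 66 (bar y) x 33 mm high, plugged straight into one of the outlets; it is centred on that outlet; origin: middle of its underside on the panel; axes as the bar's
- black_adapter: black plug-in adapter with two ports on top, 40 (bar x) x 52 (bar y) x 30 mm high, plugged into another outlet; origin: middle of its underside on the panel
- white_adapter: white plug-in adapter with one port on top, 32 x 32 x 28 mm high, plugged into another outlet; origin: middle of its underside on the panel
- cover_cap: round blue protective cap, 36 mm across and 9 mm high with its grip rib, plugged into the remaining outlet; origin: middle of its underside on the panel
- tape_roll: roll of blue tape lying flat on the bench on the switch side of the bar, 100 mm across, 24 mm high, loose; origin: middle of its underside
- screwdriver: red-handled screwdriver lying loose on the bench on the outlet side of the bar, along its x axis, 200 mm long and 26 mm thick; origin: on the bench under it
There are look-alikes about, which are no part of the job. There is more than one size of the black_adapter; the one meant has the size given above.

How it is judged:
On the way:
1. the switch of the outlet that holds the yellow charger is snapped over to off (((horizontal distance between yellow_charger and outlet0 below 0.02 m and value of joint rocker0 above 0.33 rad) or (horizontal distance between yellow_charger and outlet1 below 0.02 m and value of joint rocker1 above 0.33 rad) or (horizontal distance between yellow_charger and outlet2 below 0.02 m and value of joint rocker2 above 0.33 rad) or (horizontal distance between yellow_charger and outlet3 below 0.02 m and value of joint rocker3 above 0.33 rad))), for 0.1 s.
At the end, for the whole second after the job is handed in: the rocker of the yellow charger's outlet is off (above 0.33 rad), the other three are still on (below 0.07 rad), everything plugged in is within 4 mm of its start and upright, and the tape roll and screwdriver are within 15 mm of where they lay (((horizontal distance between yellow_charger and outlet0 below 0.02 m and value of joint rocker0 above 0.33 rad and value of joint each of rocker1, rocker2, rocker3 below 0.07 rad) or (horizontal distance between yellow_charger and outlet1 below 0.02 m and value of joint rocker1 above 0.33 rad and value of joint each of rocker0, rocker2, rocker3 below 0.07 rad) or (horizontal distance between yellow_charger and outlet2 below 0.02 m and value of joint rocker2 above 0.33 rad and value of joint each of rocker0, rocker1, rocker3 below 0.07 rad) or (horizontal distance between yellow_charger and outlet3 below 0.02 m and value of joint rocker3 above 0.33 rad and value of joint each of rocker0, rocker1, rocker2 below 0.07 rad)) and distance of each of yellow_charger, black_adapter, white_adapter, cover_cap from where it was at the start of the episode below 0.004 m and angle between each of yellow_charger, black_adapter, white_adapter, cover_cap's own z axis and vertical below 0.08 rad and distance of each of tape_roll, screwdriver from where it was at the start of the episode below 0.015 m); the robot touches nothing.
It fails at once if a switch other than the yellow charger's is touched (over 1 N) or moved off its on position ((horizontal distance between yellow_charger and outlet0 below 0.02 m and ((contact force between the fingers and rocker1 above 1 N or value of joint rocker1 above 0.1 rad) or (contact force between the fingers and rocker2 above 1 N or value of joint rocker2 above 0.1 rad) or (contact force between the fingers and rocker3 above 1 N or value of joint rocker3 above 0.1 rad))) or (horizontal distance between yellow_charger and outlet1 below 0.02 m and ((contact force between the fingers and rocker0 above 1 N or value of joint rocker0 above 0.1 rad) or (contact force between the fingers and rocker2 above 1 N or value of joint rocker2 above 0.1 rad) or (contact force between the fingers and rocker3 above 1 N or value of joint rocker3 above 0.1 rad))) or (horizontal distance between yellow_charger and outlet2 below 0.02 m and ((contact force between the fingers and rocker0 above 1 N or value of joint rocker0 above 0.1 rad) or (contact force between the fingers and rocker1 above 1 N or value of joint rocker1 above 0.1 rad) or (contact force between the fingers and rocker3 above 1 N or value of joint rocker3 above 0.1 rad))) or (horizontal distance between yellow_charger and outlet3 below 0.02 m and ((contact force between the fingers and rocker0 above 1 N or value of joint rocker0 above 0.1 rad) or (contact force between the fingers and rocker1 above 1 N or value of joint rocker1 above 0.1 rad) or (contact force between the fingers and rocker2 above 1 N or value of joint rocker2 above 0.1 rad)))).
It fails at once if a plugged-in charger, adapter or the cover cap is touched (over 1 N), shifted or lifted more than 4 mm, or tipped (contact force between any of the fingers, the arm and yellow_charger above 1 N or contact force between any of the fingers, the arm and black_adapter above 1 N or contact force between any of the fingers, the arm and white_adapter above 1 N or contact force between any of the fingers, the arm and cover_cap above 1 N or (distance of yellow_charger from where it was at the start of the episode above 0.004 m or angle between yellow_charger's own z axis and vertical above 0.1 rad) or (distance of black_adapter from where it was at the start of the episode above 0.004 m or angle between black_adapter's own z axis and vertical above 0.1 rad) or (distance of white_adapter from where it was at the start of the episode above 0.004 m or angle between white_adapter's own z axis and vertical above 0.1 rad) or (distance of cover_cap from where it was at the start of the episode above 0.004 m or angle between cover_cap's own z axis and vertical above 0.1 rad)).
It fails at once if the tape roll or the screwdriver is shoved or lifted more than 15 mm (distance of any of tape_roll, screwdriver from where it was at the start of the episode above 0.015 m).
It fails at once if the switch or the bar is pressed with more than 40 N (contact force between the fingers and power_bar above 40 N).
It fails at once if the bar is touched with the arm or the gripper's body instead of the fingers (contact force between the arm and power_bar above 1 N).
It also fails if it takes over 32 s, if anything falls off the work surface, if the arm or the gripper's body presses on something with over 40 N, if the wrist force passes 120 N, or if a joint passes its speed limit or range.

ROBOT

A 7-joint arm with a two-finger parallel gripper is mounted at the origin on the work surface. World frame = base frame: x ahead of the robot, y to its left, z up, the work surface at z = 0. Lengths are in m, angles in rad, forces in N, time in s.
With the tool pointing down it reaches from about 0.425 to 0.925 m from the base axis. Payload 6.8 kg.
Tool frame: the origin (TCP) lies on the centre line of the jaws, within the pads' length; the fingertips stand 17 mm ahead of it and the grasp point (between the pads) lies 2 mm behind it; y points along the fingers, x is the direction in which the jaws open and shut, and the axes are right-handed (so a half turn about y gives the same grasp; the last joint's range is limited). The gripper opens to 85 mm and grips with 20 to 120 N. Pads are 22 mm wide; open, the fingers measure 114 mm over their backs; the gripper's body (76 mm by 85 mm) begins 54 mm behind the grasp point. The pads swing forward as they close: fully open they stand 13 mm farther back than shut.
Start: joints at [1.068, 0.477, 0.022, 1.555, -0.011, 1.109, -0.083], TCP at [0.26, -0.623, 0.248] pointing down, gripper open.
Joint ranges: [-2.96, 2.96], [-0.34, 2.1], [-1.41, 1.46], [0.24, 2.44], [-1.37, 4.51], [0.17, 1.92], [-2.96, 2.96]. Speed limits (rad/s): [2.39, 2.39, 3.14, 3.14, 3.14, 3.14, 3.14].

INTERFACE

Orientations are given as a unit quaternion [w, x, y, z].
In Python, from station import bot, vision gives the robot as it stands.
- The arm moves only by the tool move_arm, never from a script. Its argument "rows" is a list of rows, each a list of 7 numbers: the shift along the tool's x, y, z in cm, then the turn, a rotation vector about the tool's x, y, z in degrees, then the opening, from 0 (shut) to 1 (fully open). A call has 1 to 12 rows; each row is the pose to reach, as a shift and turn from the pose measured when the call began, along the tool's axes at that moment; what a row does not reach only later rows make up. A row lasts 1/10 s, in which the tool goes at most 50 mm and 8.59 degrees, less where a joint would pass 70% of its speed; a pose out of reach is approached as far as the arm can. A call with a gripper value outside its range is refused whole. The fingers move at their own pace and stop on an object; "squeeze" is the grip in N (left out, the last holds). Time passes only in rows, so rows that repeat a pose let the fingers close. It gives the time, the measured TCP pose, the force and the opening at its end, in the units of the state.
- bot.get_obs(): the state, without advancing time (a new reading comes with each control period).
- vision.read_camera(name): name is "side" or "top"; returns (picture, depth): 400x640x3 uint8, blue, green, red; 400x640 float32, m along the optical axis (not along the pixel's ray), 0 where there is no reading.
- vision.get_calibration(name): a dict with "K" (3x3 intrinsics, pixels), "T" (4x4, takes a point from camera to world coordinates). Camera axes: x right, y up, looking along -z (the intrinsics and any distortion apply to the point x, -y, -z); pixel columns grow to the right and rows downward; lengths in m; the calibration is good to about 2 mm. A picture is of the moment at which its call begins. get_calibration takes no time and is no camera call.
- bot.hand_in(): hands the job in, once; it reports no verdict.
The state is a dict: "t": time; "q": joint angles; "joint_vel": joint speeds; "joint_torque": joint torques, N m; "eef_pos": TCP position; "tool_rot": TCP orientation; "contact_force": force on the tool from outside, world axes, zero at the start; "torque": the same for the moment, N m; "gripper_width": opening from 0.0 (shut) to 1.0 (fully open).
Only numpy, scipy, OpenCV 4.12 (cv2) and the standard library are available. Lean on these libraries where they do the work, as an engineer would, in place of code of your own. Each camera call takes 0.05 s, during which the arm holds its last target.

## Working session

There is one attempt and no reset: what is moved stays moved. The work goes in short steps, Python scripts to look and compute and a tool call to move; the robot and the scene stay as the last step left them, time stands still between calls to the robot, and variables do not carry over. Pictures are saved under pics/ and viewed, and the job is handed in when it is done.

Besides the shell and the picture viewer there is one more tool, called after "Request:" in YAML: its name, and indented under it one key for each argument. move_arm: Moves the arm, as the interface text tells. Its arguments: {"type":"object","properties":{"rows":{"type":"array","items":{"type":"array","items":{"type":"number"}}},"squeeze":{"type":"number"}},"required":["rows"]}

```bash
mkdir -p pics; ls
python3 - <<'E'
from station import bot, vision
import cv2, numpy as np
o=bot.get_obs(); print({k:np.round(v,3) for k,v in o.items()})
for n in("top","side"):
    p,d=vision.read_camera(n); cv2.imwrite(f"pics/{n}0.png",p); np.savez(f"{n}0.npz",p=p,d=d)
    c=vision.get_calibration(n); print(n,c)
E
```

```text
pics
{'t': np.float64(0.0), 'q': array([ 1.068,  0.478,  0.022,  1.556, -0.012,  1.109, -0.083]), 'joint_vel': array([ 0.   ,  0.001,  0.   ,  0.001, -0.   ,  0.   , -0.001]), 'joint_torque': array([-1.0000e-03, -5.9646e+01,  1.6080e+00, -2.8120e+01,  1.3000e-02,
        9.0000e-03, -0.0000e+00]), 'eef_pos': array([ 0.259, -0.623,  0.247]), 'tool_rot': array([ 0.589, -0.588,  0.393, -0.392]), 'contact_force': array([ 0.706, -0.355,  0.268]), 'torque': array([ 0.015,  0.015, -0.02 ]), 'gripper_width': np.float64(0.998)}
top {'K': array([[443.39019636,   0.        , 321.80764041],
       [  0.        , 443.39019636, 197.95329634],
       [  0.        ,   0.        ,   1.        ]]), 'T': array([[ 0.02204408,  0.99369325, -0.10994448,  0.49041712],
       [-0.99974227,  0.02131319, -0.00781869,  0.06439135],
       [-0.00542611,  0.1100885 ,  0.99390698,  0.83082245],
       [ 0.        ,  0.        ,  0.        ,  1.        ]])}
side {'K': array([[420.73164644,   0.        , 317.12133634],
       [  0.        , 420.73164644, 197.83935667],
       [  0.        ,   0.        ,   1.        ]]), 'T': array([[ 0.98093508,  0.12865568, -0.14565053,  0.44279444],
       [-0.19420904,  0.67603793, -0.71081331, -0.58125876],
       [ 0.00701511,  0.72554836,  0.68813542,  0.70068662],
       [ 0.        ,  0.        ,  0.        ,  1.        ]])}
```

View pics/top0.png

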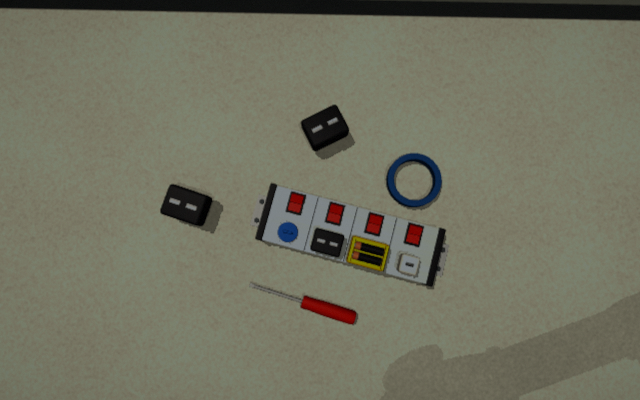

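View pics/side0.png

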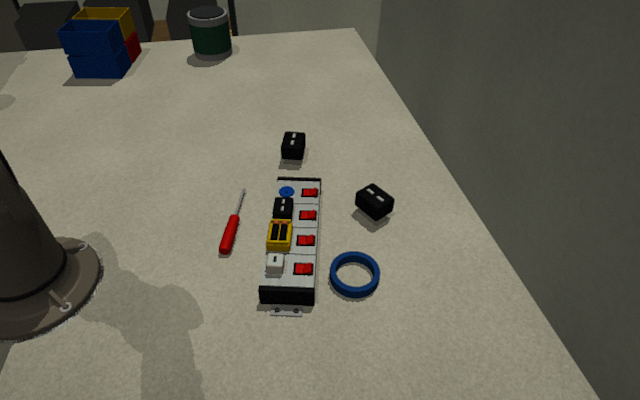

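The top view shows the bar with the yellow charger at (369,253), third module from the left. Its switch is straight across at (375,223). The side view agrees: charger at (279,235), switch at (306,240). Next I'll measure them.

```bash
cat > h.py <<'E'
import numpy as np, cv2
from station import vision
def ray(n,u,v,z):
    c=vision.get_calibration(n);K,T=c["K"],c["T"]
    d=T[:3,:3]@np.array([(u-K[0,2])/K[0,0],-(v-K[1,2])/K[1,1],-1.]);o=T[:3,3]
    return o+d*(z-o[2])/d[2]
def dep(n,u,v,D):
    c=vision.get_calibration(n);K,T=c["K"],c["T"]
    return T[:3,3]+T[:3,:3]@(np.array([(u-K[0,2])/K[0,0],-(v-K[1,2])/K[1,1],-1.])*D)
def proj(n,P):
    c=vision.get_calibration(n);K,T=c["K"],c["T"]
    q=T[:3,:3].T@(np.asarray(P)-T[:3,3]);return np.array([K[0,0]*q[0]/-q[2]+K[0,2],K[1,1]*-q[1]/-q[2]+K[1,2]])
def blobs(p,lo,hi,amin):
    h=cv2.cvtColor(p,cv2.COLOR_BGR2HSV);m=cv2.inRange(h,lo,hi)
    if lo[0]==0: m|=cv2.inRange(h,(170,lo[1],lo[2]),(180,255,255))
    n,l,s,c=cv2.connectedComponentsWithStats(m)
    return [(c[i],s[i],l==i) for i in range(1,n) if s[i,4]>=amin]
E
python3 - <<'E'
from h import *
for n in("top","side"):
    f=np.load(f"{n}0.npz");p,d=f["p"],f["d"]
    print(n)
    for nm,lo,hi,z in(("red",(0,150,80),(8,255,255),.051),("yel",(20,150,80),(35,255,255),.078)):
        for c,s,m in blobs(p,lo,hi,40):
            P=ray(n,*c,z); dd=np.median(d[m]); Q=dep(n,*c,dd)
            r=cv2.minAreaRect(np.argwhere(m)[:,::-1].astype(np.float32))
            print(nm,np.round(c,1),s[4],"ray",np.round(P,4),"dep",np.round(Q,4),np.round(r[1],1),round(r[2],1))
E
python3 - <<'E'
import cv2,numpy as np
p=np.load("top0.npz")["p"];cv2.imwrite("pics/tz.png",cv2.resize(p[170:300,245:455],None,fx=3.8,fy=3.8,interpolation=cv2.INTER_CUBIC))
E
```

```text
top
red [295.2 202.8] 202 ray [0.5671 0.1175 0.051 ] dep [0.5673 0.1176 0.0489] [11.9 17. ] 14.0
red [334.3 213.1] 204 ray [0.5503 0.0479 0.051 ] dep [0.5505 0.0478 0.0488] [12.1 16.8] 15.3
red [373.9 223.7] 206 ray [ 0.5332 -0.022   0.051 ] dep [ 0.5333 -0.0223  0.0487] [12.1 17. ] 14.0
red [413.5 234.1] 212 ray [ 0.5164 -0.0915  0.051 ] dep [ 0.5165 -0.092   0.0487] [12.3 17.1] 15.3
red [328.3 310.3] 673 ray [0.3825 0.0551 0.051 ] dep [0.3787 0.0548 0.0233] [56.  12.3] 18.4
yel [366.8 253.1] 518 ray [ 0.4819 -0.0075  0.078 ] dep [ 0.4818 -0.0084  0.0681] [38.1 27.6] 14.9
side
red [309.2 191.7] 89 ray [0.5665 0.1131 0.051 ] dep [0.5667 0.1142 0.0499] [ 6.7 13.4] 84.3
red [307.3 214.3] 106 ray [0.5495 0.0433 0.051 ] dep [0.5497 0.0439 0.0503] [ 7.4 14.5] 84.8
red [228.9 232.4] 360 ray [0.3815 0.0223 0.051 ] dep [0.3789 0.0473 0.0241] [10.4 37.9] 18.4
red [305.1 239.4] 122 ray [ 0.5324 -0.0261  0.051 ] dep [ 0.5326 -0.0253  0.0501] [ 8.5 14.7] 84.8
red [302.7 267.8] 145 ray [ 0.5156 -0.0954  0.051 ] dep [ 0.5157 -0.0947  0.0501] [10. 15.] 90.0
yel [109.4  15.8] 61 ray [-0.0236  1.2312  0.078 ] dep [0.0406 0.9816 0.1637] [ 8.3 41.5] 75.3
yel [279.4 234.9] 363 ray [ 0.4811 -0.0282  0.078 ] dep [ 0.4816 -0.0215  0.0705] [23.6 30.3] 6.3
```

View pics/tz.png

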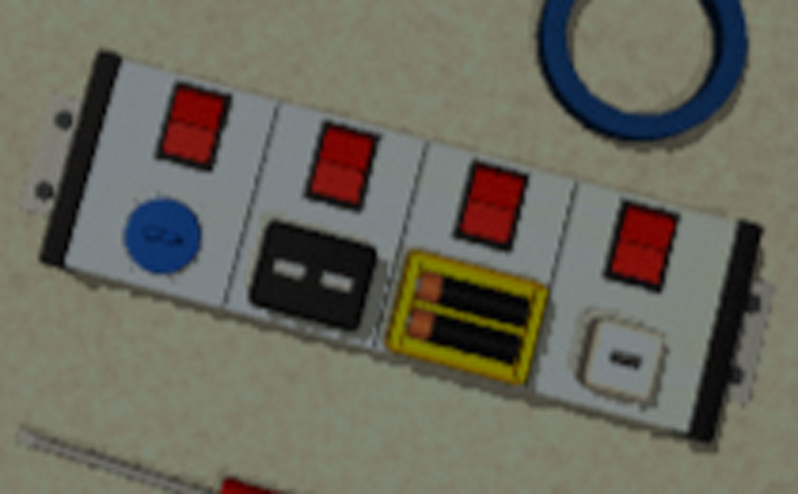

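```bash
cat > g.py <<'E'
from h import *
from station import bot
from scipy.spatial.transform import Rotation as R
o=bot.get_obs();w=o["tool_rot"];r=R.from_quat([w[1],w[2],w[3],w[0]]);M=r.as_matrix()
by=np.array([.5671-.5164,.1175+.0915,0]);by/=np.linalg.norm(by);bx=np.array([by[1],-by[0],0])
S=np.array([.533,-.024,.048]); P=S+.012*bx   # switch1 middle; press pt
def go(z,off=0):
    t=P+off*bx;t[2]=z
    print("shift cm (tool)",np.round(M.T@(t-o["eef_pos"])*100,2))
print("t",o["t"],"tcp",np.round(o["eef_pos"],4),"F",np.round(o["contact_force"],2),"w",round(float(o["gripper_width"]),3))
print("M\n",np.round(M,3))
print("bx",bx.round(3),"P",P.round(4),"err in bar x,y mm",np.round([(o["eef_pos"]-P)@bx*1e3,(o["eef_pos"]-P)@by*1e3],1))
E
cat >> g.py <<'E'
for tx in(bx,-bx,by,-by):   # tool x along this, tool y down
    D=np.stack([tx,[0,0,-1],np.cross(tx,[0,0,-1])],1)
    print(tx.round(2),"turn deg",np.degrees((r.inv()*R.from_matrix(D)).as_rotvec()).round(1))
E
python3 - <<'E'
from g import *
go(.2)
print("out1",((ray("top",368,253,.078)-S)@bx).round(4),((ray("top",368,253,.078)-S)@by).round(4))
E
```

```text
t 0.1 tcp [ 0.2594 -0.6226  0.2474] F [ 0.73 -0.75 -1.37] w 1.002
M
 [[ 0.385 -0.001  0.923]
 [-0.923  0.001  0.385]
 [-0.002 -1.    -0.   ]]
bx [ 0.972 -0.236  0.   ] P [ 0.5447 -0.0268  0.048 ] err in bar x,y mm [-136.7 -646.3]
[ 0.97 -0.24  0.  ] turn deg [ -0.  -53.7  -0.1]
[-0.97  0.24 -0.  ] turn deg [ 1.000e-01  1.263e+02 -0.000e+00]
[0.24 0.97 0.  ] turn deg [-1.000e-01 -1.437e+02 -0.000e+00]
[-0.24 -0.97 -0.  ] turn deg [ 0.  36.3 -0.1]
shift cm (tool) [-44.02   4.81  49.24]
out1 -0.0529 0.0021
```

Request:
move_arm:
  rows:
    - [-2, 0, 2.2, 0, 2, 0, 0]
    - [-5, 0, 5.6, 0, 5, 0, 0]
    - [-8, 0, 9, 0, 8, 0, 0]
    - [-11, 0, 12.3, 0, 11, 0, 0]
    - [-14, 0, 15.7, 0, 14, 0, 0]
    - [-17, 0, 19, 0, 17, 0, 0]
    - [-20, 0, 22.4, 0, 20, 0, 0]
    - [-23, 0, 25.7, 0, 22, 0, 0]
    - [-26, 0, 29.1, 0, 24, 0, 0]
    - [-29, 0, 32.4, 0, 26, 0, 0]
    - [-32, 0, 35.8, 0, 28, 0, 0]
    - [-34, 0, 38, 0, 30, 0, 0]

```text
t: 1.3
eef_pos: [0.4804, -0.159, 0.2478]
tool_rot: [0.468, -0.467, 0.531, -0.53]
contact_force: [0.1, -0.5, -0.5]
gripper_width: -0.002
```

Run:
```python
from g import *
go(.15)
```

```text
t 1.3 tcp [ 0.4804 -0.159   0.2478] F [ 0.06 -0.49 -0.53] w -0.002
M
 [[-0.126 -0.001  0.992]
 [-0.992  0.002 -0.126]
 [-0.002 -1.    -0.001]]
bx [ 0.972 -0.236  0.   ] P [ 0.5447 -0.0268  0.048 ] err in bar x,y mm [ -31.3 -143.6]
[ 0.97 -0.24  0.  ] turn deg [ -0.1 -83.6  -0.1]
[-0.97  0.24 -0.  ] turn deg [ 0.2 96.4 -0.1]
[0.24 0.97 0.  ] turn deg [-2.000e-01 -1.736e+02 -1.000e-01]
[-0.24 -0.97 -0.  ] turn deg [ 0.1  6.4 -0.1]
shift cm (tool) [-13.9    9.81   4.71]
```

Request:
move_arm:
  rows:
    - [-3, 0, 1, 0, 2, 0, 0]
    - [-6, 0, 2, 0, 4, 0, 0]
    - [-9, 0, 3, 0, 5, 0, 0]
    - [-12, 1, 4, 0, 6.4, 0, 0]
    - [-13.9, 3, 4.7, 0, 6.4, 0, 0]
    - [-13.9, 6, 4.7, 0, 6.4, 0, 0]
    - [-13.9, 8, 4.7, 0, 6.4, 0, 0]
    - [-13.9, 9.8, 4.7, 0, 6.4, 0, 0]
    - [-13.9, 9.8, 4.7, 0, 6.4, 0, 0]

```text
t: 2.2
eef_pos: [0.5425, -0.0269, 0.1475]
tool_rot: [0.436, -0.438, 0.558, -0.554]
contact_force: [-0.7, -0.3, -0.2]
gripper_width: -0.005
```

Run:
```python
from g import *
go(.09)
for n in("top","side"):
    p,d=vision.read_camera(n); cv2.imwrite(f"pics/{n}1.png",p)
    tip=o["eef_pos"]-[0,0,.017]; print(n,"tip px",proj(n,tip).round(1))
    x,y=(proj(n,S)).astype(int); x0=max(x-100,0);y0=max(y-75,0)
    cv2.imwrite(f"pics/{n}1z.png",cv2.resize(p[y0:y0+150,x0:x0+200],None,fx=4,fy=4)); print("crop origin",x0,y0)
```

```text
t 2.2 tcp [ 0.5425 -0.0269  0.1475] F [-0.67 -0.27 -0.23] w -0.005
M
 [[-0.236 -0.006  0.972]
 [-0.972  0.002 -0.236]
 [-0.001 -1.    -0.006]]
bx [ 0.972 -0.236  0.   ] P [ 0.5447 -0.0268  0.048 ] err in bar x,y mm [-2.1 -0.6]
[ 0.97 -0.24  0.  ] turn deg [  0.3 -90.   -0.3]
[-0.97  0.24 -0.  ] turn deg [ 0.3 90.   0.3]
[0.24 0.97 0.  ] turn deg [1.0e-01 1.8e+02 6.0e-01]
[-0.24 -0.97 -0.  ] turn deg [ 0.4 -0.  -0. ]
shift cm (tool) [-0.05  5.75  0.25]
top tip px [382.7 215.2]
crop origin 274 148
side tip px [309.8 211.5]
crop origin 205 164
```

View pics/top1z.png

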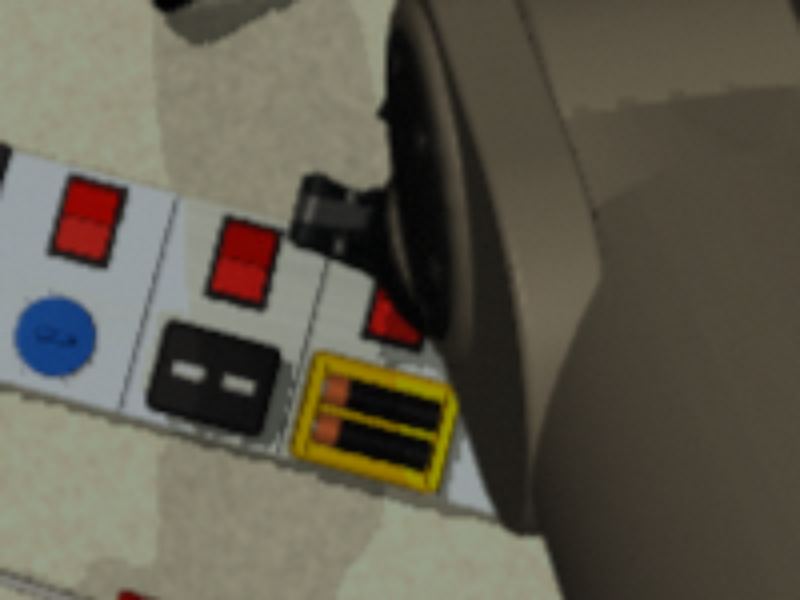

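View pics/side1z.png

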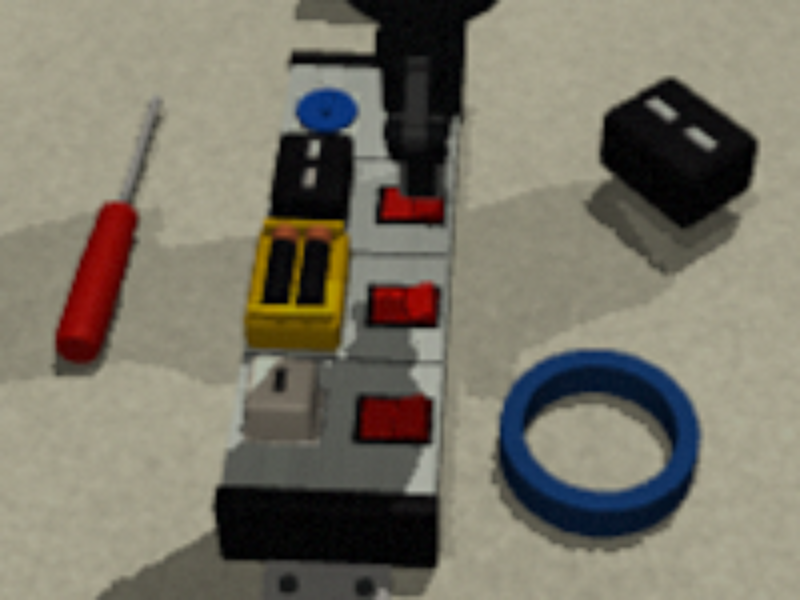

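The fingertip appears at about (310,213) in the side view, and my projection gives (310,211.5), so they agree. It is above switch 1. Lowering to just above it.

Request:
move_arm:
  rows:
    - [-0.05, 2, 0.3, 0, 0, 0, 0]
    - [-0.05, 4, 0.3, 0, 0, 0, 0]
    - [-0.05, 5, 0.3, 0, 0, 0, 0]
    - [-0.05, 5.7, 0.3, 0, 0, 0, 0]
    - [-0.05, 5.7, 0.3, 0, 0, 0, 0]
    - [-0.05, 5.7, 0.3, 0, 0, 0, 0]

```text
t: 2.9
eef_pos: [0.5479, -0.027, 0.0939]
tool_rot: [0.437, -0.436, 0.557, -0.555]
contact_force: [0.6, 0.4, 0.1]
gripper_width: 0.004
```

Run:
```python
from g import *
go(.07)
for n in("side",):
    p,d=vision.read_camera(n)
    tip=o["eef_pos"]-[0,0,.017]; print(n,"tip px",proj(n,tip).round(1))
    x,y=(proj(n,S)).astype(int); x0=max(x-50,0);y0=max(y-38,0)
    cv2.imwrite(f"pics/{n}2z.png",cv2.resize(p[y0:y0+75,x0:x0+100],None,fx=8,fy=8,interpolation=cv2.INTER_CUBIC)); print("crop origin",x0,y0)
```

```text
t 2.9 tcp [ 0.5479 -0.027   0.0939] F [0.56 0.37 0.06] w 0.004
M
 [[-0.236 -0.     0.972]
 [-0.972  0.002 -0.236]
 [-0.002 -1.    -0.001]]
bx [ 0.972 -0.236  0.   ] P [ 0.5447 -0.0268  0.048 ] err in bar x,y mm [3.2 0.6]
[ 0.97 -0.24  0.  ] turn deg [ -0.1 -90.   -0.1]
[-0.97  0.24 -0.  ] turn deg [ 0.1 90.  -0.1]
[0.24 0.97 0.  ] turn deg [2.0e-01 1.8e+02 1.0e-01]
[-0.24 -0.97 -0.  ] turn deg [ 0.  -0.  -0.1]
shift cm (tool) [ 0.07  2.39 -0.32]
side tip px [312.7 230.1]
crop origin 255 201
```

View pics/side2z.png

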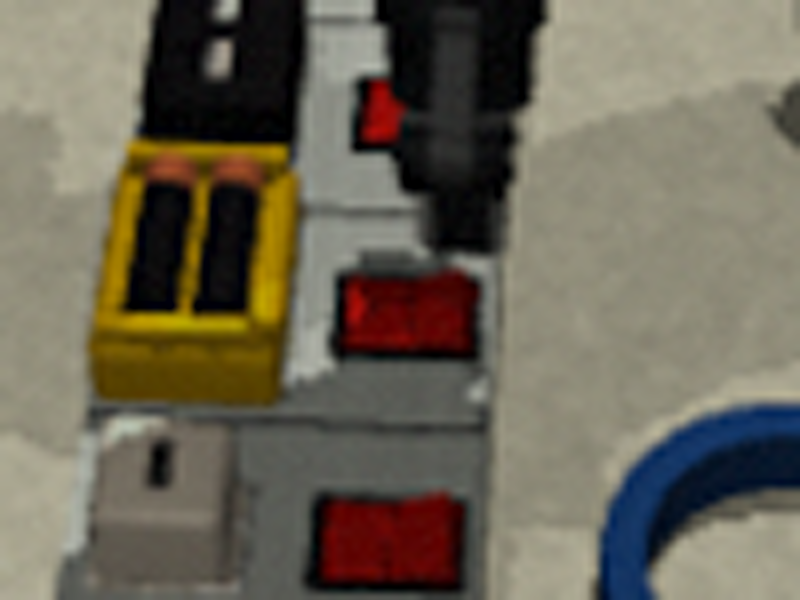

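Clear of everything. I'm a few millimetres too far out, so I'll correct that and go down to just above contact.

Request:
move_arm:
  rows:
    - [0.05, 0.5, -0.25, 0, 0, 0, 0]
    - [0.05, 1, -0.25, 0, 0, 0, 0]
    - [0.05, 1.5, -0.25, 0, 0, 0, 0]
    - [0.05, 1.8, -0.25, 0, 0, 0, 0]
    - [0.05, 1.8, -0.25, 0, 0, 0, 0]
    - [0.05, 1.8, -0.25, 0, 0, 0, 0]
    - [0.05, 1.8, -0.25, 0, 0, 0, 0]

```text
t: 3.65
eef_pos: [0.5456, -0.0268, 0.0761]
tool_rot: [0.438, -0.436, 0.557, -0.555]
contact_force: [-0.7, 0.2, 0.5]
gripper_width: 0.001
```

Run:
```python
from g import *
go(.066)
```

```text
t 3.65 tcp [ 0.5456 -0.0268  0.0761] F [-0.73  0.18  0.52] w 0.001
M
 [[-0.236  0.     0.972]
 [-0.972  0.002 -0.236]
 [-0.003 -1.    -0.   ]]
bx [ 0.972 -0.236  0.   ] P [ 0.5447 -0.0268  0.048 ] err in bar x,y mm [0.9 0.3]
[ 0.97 -0.24  0.  ] turn deg [ -0.1 -90.   -0.1]
[-0.97  0.24 -0.  ] turn deg [ 0.1 90.  -0.1]
[0.24 0.97 0.  ] turn deg [  0.2 180.    0. ]
[-0.24 -0.97 -0.  ] turn deg [ 0.  -0.  -0.1]
shift cm (tool) [ 0.03  1.01 -0.09]
```

Request:
move_arm:
  rows:
    - [0, 0.2, 0, 0, 0, 0, 0]
    - [0, 0.4, 0, 0, 0, 0, 0]
    - [0, 0.6, 0, 0, 0, 0, 0]
    - [0, 0.7, 0, 0, 0, 0, 0]
    - [0, 0.7, 0, 0, 0, 0, 0]

```text
t: 4.15
eef_pos: [0.5463, -0.0269, 0.0694]
tool_rot: [0.438, -0.436, 0.556, -0.556]
contact_force: [1.4, 0.1, 4.1]
gripper_width: -0.003
```

Request:
move_arm:
  rows:
    - [0, 0.1, 0, 0, 0, 0, 0]
    - [0, 0.2, 0, 0, 0, 0, 0]
    - [0, 0.3, 0, 0, 0, 0, 0]
    - [0, 0.3, 0, 0, 0, 0, 0]

```text
t: 4.55
eef_pos: [0.5455, -0.0268, 0.0658]
tool_rot: [0.437, -0.436, 0.557, -0.555]
contact_force: [0.2, -1.3, -0.0]
gripper_width: 0.0
```

The force went from 4 N to 0 after about 4 mm, which suggests the switch snapped over. A very light touch on the seat should confirm it.

Request:
move_arm:
  rows:
    - [0, 0.05, 0, 0, 0, 0, 0]
    - [0, 0.1, 0, 0, 0, 0, 0]
    - [0, 0.1, 0, 0, 0, 0, 0]

```text
t: 4.85
eef_pos: [0.5452, -0.0267, 0.0648]
tool_rot: [0.437, -0.437, 0.557, -0.555]
contact_force: [-0.9, 1.1, 0.9]
gripper_width: 0.0
```

Now lift straight up and look.

Request:
move_arm:
  rows:
    - [0, -0.5, 0, 0, 0, 0, 0]
    - [0, -2, 0, 0, 0, 0, 0]
    - [0, -4, 0, 0, 0, 0, 0]
    - [0, -7, 0, 0, 0, 0, 0]
    - [0, -10, 0, 0, 0, 0, 0]
    - [0, -13, 0, 0, 0, 0, 0]
    - [3, -16, 0, 0, 0, 0, 0]
    - [7, -18, 0, 0, 0, 0, 0]
    - [11, -18, 0, 0, 0, 0, 0]
    - [15, -18, 0, 0, 0, 0, 0]
    - [19, -18, 0, 0, 0, 0, 0]
    - [20, -18, 0, 0, 0, 0, 0]

```text
t: 6.05
eef_pos: [0.496, -0.2268, 0.2447]
tool_rot: [0.435, -0.435, 0.558, -0.557]
contact_force: [0.7, -0.3, -0.1]
gripper_width: 0.001
```

Run:
```python
from g import *
ims=[]
for n in("top","side"):
    p,d=vision.read_camera(n); cv2.imwrite(f"pics/{n}3.png",p)
    x,y=(proj(n,S)).astype(int); x0=max(x-67,0);y0=max(y-50,0)
    cv2.imwrite(f"pics/{n}3z.png",cv2.resize(p[y0:y0+100,x0:x0+133],None,fx=6,fy=6,interpolation=cv2.INTER_CUBIC)); print("crop origin",x0,y0)
    for nm,lo,hi,z in(("red",(0,150,60),(8,255,255),.051),("yel",(20,150,60),(35,255,255),.078),("blue",(100,120,40),(125,255,255),.024)):
        for pp,l in((np.load(f"{n}0.npz")["p"],"before"),(p,"after")):
            print(n,nm,l,[tuple(c.round(1)) for c,s,m in blobs(pp,lo,hi,60)])
```

```text
t 6.05 tcp [ 0.496  -0.2268  0.2447] F [ 0.68 -0.34 -0.07] w 0.001
M
 [[-0.243 -0.001  0.97 ]
 [-0.97   0.    -0.243]
 [ 0.    -1.    -0.001]]
bx [ 0.972 -0.236  0.   ] P [ 0.5447 -0.0268  0.048 ] err in bar x,y mm [-1.000e-01 -2.058e+02]
[ 0.97 -0.24  0.  ] turn deg [  0.  -90.4  -0. ]
[-0.97  0.24 -0.  ] turn deg [ 0.  89.6  0. ]
[0.24 0.97 0.  ] turn deg [-0.000e+00  1.796e+02  1.000e-01]
[-0.24 -0.97 -0.  ] turn deg [ 0.1 -0.4  0. ]
crop origin 307 173
top red before [(np.float64(295.3), np.float64(202.6)), (np.float64(334.5), np.float64(213.1)), (np.float64(374.0), np.float64(223.7)), (np.float64(413.7), np.float64(234.2)), (np.float64(328.4), np.float64(309.7))]
top red after [(np.float64(295.3), np.float64(202.7)), (np.float64(334.5), np.float64(213.2)), (np.float64(374.2), np.float64(222.9)), (np.float64(413.7), np.float64(234.2)), (np.float64(328.4), np.float64(309.8))]
top yel before [(np.float64(367.1), np.float64(253.2))]
top yel after [(np.float64(367.1), np.float64(253.2))]
top blue before [(np.float64(414.0), np.float64(179.9)), (np.float64(287.4), np.float64(231.7))]
top blue after [(np.float64(414.0), np.float64(179.6)), (np.float64(287.4), np.float64(231.7))]
crop origin 238 189
side red before [(np.float64(309.4), np.float64(191.8)), (np.float64(307.6), np.float64(214.3)), (np.float64(228.6), np.float64(234.7)), (np.float64(305.4), np.float64(239.7)), (np.float64(303.0), np.float64(268.0))]
side red after [(np.float64(129.6), np.float64(42.5)), (np.float64(228.7), np.float64(234.7))]
side yel before [(np.float64(103.1), np.float64(12.5)), (np.float64(279.2), np.float64(237.5))]
side yel after [(np.float64(106.8), np.float64(15.1)), (np.float64(276.5), np.float64(239.3))]
side blue before [(np.float64(90.6), np.float64(48.8)), (np.float64(286.2), np.float64(191.3)), (np.float64(354.2), np.float64(272.2))]
side blue after [(np.float64(93.0), np.float64(49.0)), (np.float64(354.5), np.float64(273.5))]
```

View pics/top3z.png

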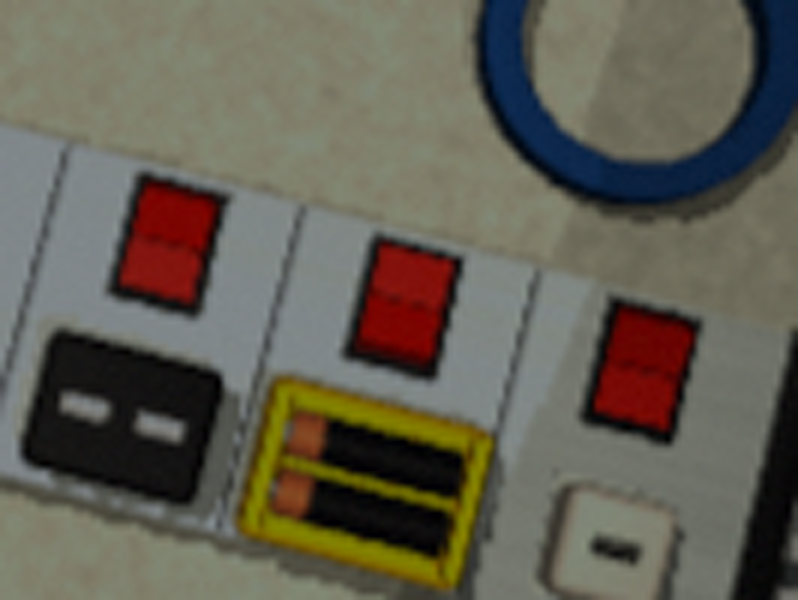

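View pics/side3z.png

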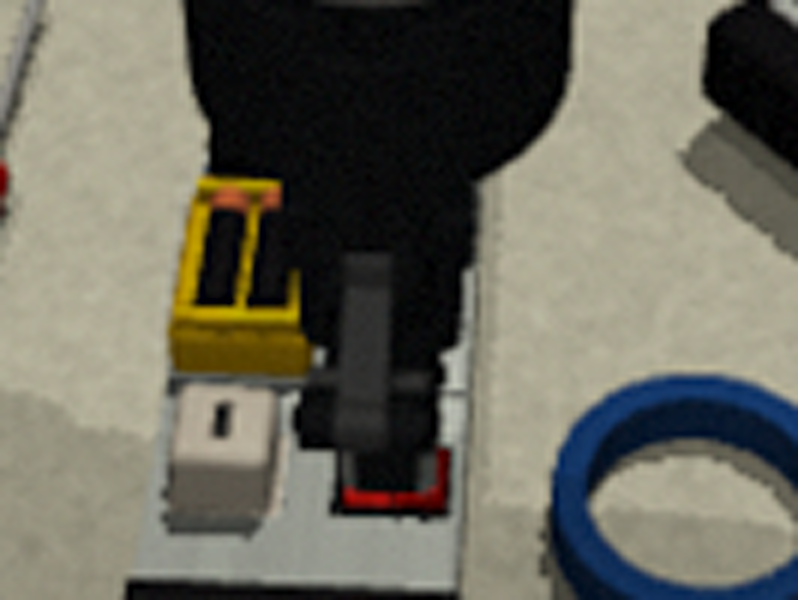

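The top view shows switch 1 (crop (408,305)) with its shading reversed: the outer half is now the bright, level one. The others are unchanged. The gripper hides the side view, so I'll move it aside for one last look.

Request:
move_arm:
  rows:
    - [4, 0, 0, 0, 0, 0, 0]
    - [8, 0, 0, 0, 0, 0, 0]
    - [12, 0, 0, 0, 0, 0, 0]
    - [16, 0, 0, 0, 0, 0, 0]
    - [20, 0, 0, 0, 0, 0, 0]
    - [24, 0, 0, 0, 0, 0, 0]
    - [27, 0, 0, 0, 0, 0, 0]
    - [27, 0, 0, 0, 0, 0, 0]

```text
t: 6.95
eef_pos: [0.4312, -0.4886, 0.2438]
tool_rot: [0.434, -0.435, 0.558, -0.557]
contact_force: [-0.2, -1.0, -1.0]
gripper_width: 0.002
```

Run:
```python
from g import *
n="side"; p,d=vision.read_camera(n)
x,y=(proj(n,S)).astype(int); x0=max(x-67,0);y0=max(y-50,0)
cv2.imwrite(f"pics/{n}4z.png",cv2.resize(p[y0:y0+100,x0:x0+133],None,fx=6,fy=6,interpolation=cv2.INTER_CUBIC))
for nm,lo,hi,z in(("red",(0,150,60),(8,255,255),.051),("yel",(20,150,60),(35,255,255),.078),("blue",(100,120,40),(125,255,255),.024)):
    print(nm,[tuple(float(v) for v in c.round(1)) for c,s,m in blobs(p,lo,hi,60)])
```

```text
t 6.95 tcp [ 0.4312 -0.4886  0.2438] F [-0.16 -0.99 -0.98] w 0.002
M
 [[-0.244 -0.001  0.97 ]
 [-0.97   0.    -0.244]
 [-0.    -1.    -0.001]]
bx [ 0.972 -0.236  0.   ] P [ 0.5447 -0.0268  0.048 ] err in bar x,y mm [  -1.4 -475.6]
[ 0.97 -0.24  0.  ] turn deg [  0.1 -90.5  -0.1]
[-0.97  0.24 -0.  ] turn deg [ 0.1 89.5  0.1]
[0.24 0.97 0.  ] turn deg [0.000e+00 1.795e+02 1.000e-01]
[-0.24 -0.97 -0.  ] turn deg [ 0.1 -0.5 -0. ]
red [(131.7, 45.2)]
yel [(110.3, 16.5)]
blue [(109.4, 34.3)]
```

View pics/side4z.png

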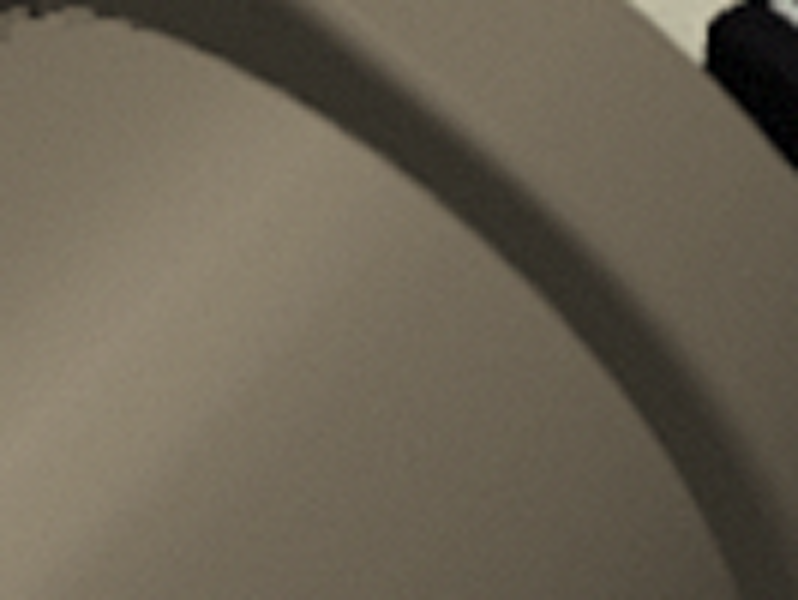

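The arm now blocks the side camera, so I'll go back to the start pose, where the view was clear.

Request:
move_arm:
  rows:
    - [3, 0, -2, 0, 0, 0, 0]
    - [6, 0, -4.5, 0, -4, 0, 0]
    - [9, 0, -7, 0, -10, 0, 0]
    - [12, 0, -9, 0, -16, 0, 0]
    - [15, 0, -11, 0, -22, 0, 0]
    - [17, 0, -13, 0, -28, 0, 0]
    - [17, 0, -13, 0, -34, 0, 0]
    - [17, 0, -13, 0, -36, 0, 0]

```text
t: 7.8
eef_pos: [0.2671, -0.6182, 0.2436]
tool_rot: [0.588, -0.586, 0.394, -0.393]
contact_force: [0.7, 1.5, 0.7]
gripper_width: 0.002
```

Run:
```python
from g import *
n="side"; p,d=vision.read_camera(n)
x,y=(proj(n,S)).astype(int); x0=max(x-67,0);y0=max(y-50,0)
cv2.imwrite(f"pics/{n}5z.png",cv2.resize(p[y0:y0+100,x0:x0+133],None,fx=6,fy=6,interpolation=cv2.INTER_CUBIC))
for nm,lo,hi,z in(("red",(0,150,60),(8,255,255),.051),("yel",(20,150,60),(35,255,255),.078),("blue",(100,120,40),(125,255,255),.024)):
    print(nm,[tuple(float(v) for v in c.round(1)) for c,s,m in blobs(p,lo,hi,60)])
```

```text
t 7.8 tcp [ 0.2671 -0.6182  0.2436] F [0.72 1.52 0.66] w 0.002
M
 [[ 0.379  0.001  0.925]
 [-0.925  0.003  0.379]
 [-0.003 -1.     0.002]]
bx [ 0.972 -0.236  0.   ] P [ 0.5447 -0.0268  0.048 ] err in bar x,y mm [-130.4 -640.1]
[ 0.97 -0.24  0.  ] turn deg [ -0.2 -54.1  -0.1]
[-0.97  0.24 -0.  ] turn deg [ 1.000e-01  1.259e+02 -2.000e-01]
[0.24 0.97 0.  ] turn deg [-3.000e-01 -1.441e+02  1.000e-01]
[-0.24 -0.97 -0.  ] turn deg [-0.  35.9 -0.2]
red [(309.4, 191.8), (307.8, 214.3), (228.6, 234.5), (306.1, 239.6), (303.1, 268.1)]
yel [(103.1, 12.5), (279.2, 237.6)]
blue [(90.6, 48.8), (286.1, 191.3), (354.3, 272.4)]
```

View pics/side5z.png

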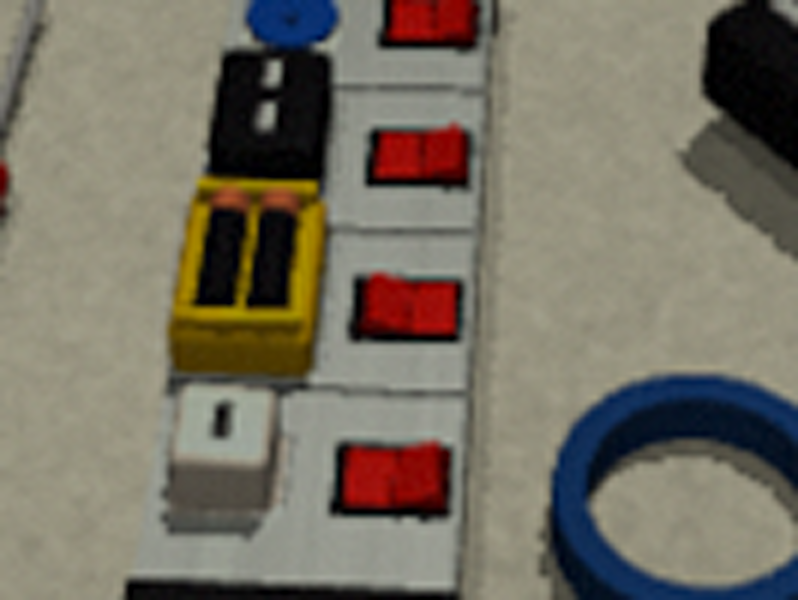

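The side view shows switch 1 (crop (408,305)) tipped over: its inner half is raised and its outer half level. The other three still have their outer half raised, and nothing else has moved. Handing in.

```bash
python3 -c "
from station import bot
print(bot.hand_in())"
```

```text
the job is handed in; nothing more can be done
None
```

The outlet holding the yellow charger is switched off. The charger sits in outlet 1, so I pressed the outer half of switch 1 with the shut fingertips, withdrew to about the start pose and handed in at t ≈ 7.85 s.

- **Press:** I read about 4 N on contact. It fell to 0 about 4 mm lower, and a final light touch read about 1 N.
- **Switches:** Both camera views show switch 1 over, with its inner half raised and its outer half level. The other three still have their outer half raised.
- **Other objects:** The charger, cap, tape roll and screwdriver are within about 0.3 px of their first pictures. I checked the black and white adapters only by eye, and they look unmoved.
- **Failed checks:** After the press, the gripper and then the arm blocked the side camera twice. The last side picture, taken from near the start pose, was clear. No other check disagreed.

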